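# Trial-fit a reground coring tool's taper and drift it out

## Robot

A 7-joint arm with a two-finger parallel gripper is mounted at the origin on the work surface. World frame = base frame: x ahead of the robot, y to its left, z up, the work surface at z = 0. Lengths are in m, angles in rad, forces in N, time in s.
With the tool pointing down it reaches from about 0.425 to 0.975 m from the base axis. Payload 16.7 kg.
Tool frame: the origin (TCP) lies midway between the tips of the shut fingers; the grasp point (between the pads) lies 19 mm behind it; x points along the fingers, y is the direction in which the jaws open and shut, and the axes are right-handed (so a half turn about x gives the same grasp; the last joint's range is limited). The gripper opens to 85 mm and grips with 20 to 120 N. Pads are 22 mm wide; open, the fingers measure 114 mm over their backs; the gripper's body (76 mm by 85 mm) begins 54 mm behind the grasp point. The pads swing forward as they close: fully open they stand 13 mm farther back than shut.
Start: joints at [1.02, 0.426, 0.074, 1.606, -0.034, 1.111, -0.067], TCP at [0.263, -0.621, 0.231] pointing down, gripper open.
Joint ranges: [-2.85, 2.85], [-0.5, 2.14], [-1.23, 1.37], [0.21, 2.46], [-1.02, 4.16], [0.16, 2.05], [-2.73, 2.73]. Speed limits (rad/s): [1.89, 1.89, 2.39, 2.39, 3.01, 3.01, 3.01].

## Interface

Orientations are given as a unit quaternion [w, x, y, z].
In Python, from plant import monitor, read_camera, camera_params, job, boxes_of, outline_of gives the robot as it stands. The module is installed in compiled form; this text tells all that it offers.
- The arm moves only by the tool play_rows, never from a script. Its argument "moves" is a list of rows, each an object with "jaw": the opening, from 0 (shut) to 1 (fully open); "dp": the shift along the tool's x, y, z in m, a list of three; "twist": the turn, a rotation vector about the tool's x, y, z in rad, a list of three. In form: [{"jaw": jaw, "dp": [x, y, z], "twist": [rx, ry, rz]}, ...]. A call has 1 to 8 rows; each row shifts and turns the commanded pose from where the row before left it, along the tool's axes as they then stand; what a row does not reach is not made up. A row lasts 1/10 s, in which the tool goes at most 50 mm and 8.59 degrees, less where a joint would pass 70% of its speed; a pose out of reach is approached as far as the arm can. A call is refused whole if a number of a shift passes 0.05 or a number of a turn 0.15, either way. A call with a gripper value outside its range is refused whole. The fingers move at their own pace and stop on an object; "force" is the grip in N (left out, the last holds). Time passes only in rows, so rows that do not move let the fingers close. It gives the time, the measured TCP pose, the force and the opening at its end, in the units of the state.
- monitor.get_state(): the state, without advancing time (a new reading comes with each control period).
- read_camera(name): name is "scene" or "side" or "wrist"; returns (picture, depth): 384x512x3 uint8, red, green, blue; 384x512 float32, m along the optical axis (not along the pixel's ray), 0 where there is no reading.
- camera_params(name): a dict with "mtx" (3x3 intrinsics, pixels), "xyz" and "rotation" of the camera in the world. Camera axes: x right, y down, z forward; pixel columns grow to the right and rows downward; lengths in m; the calibration is good to about 2 mm. A picture is of the moment at which its call begins: read the wrist's pose just before it. camera_params takes no time and is no camera call; for the wrist camera it gives the pose at the moment of the call.
- job.sign_off(): hands the job in, once; it reports no verdict.
Trained networks look in the newest picture that a camera, given by its name, has taken for a name from the list of things; names that differ only in an ending like _2 or _b are one class to them, and where a whole thing is asked for, a point or a joint stands for the part that bears it (a point fixed in the world has none). Each returns a list of dicts, best first, with "p" (0 to 1); they miss things now and then, are a little off and sometimes report something else, mostly with a low value. They report only what shows in the picture. A call takes as long as a camera call.
- boxes_of(camera, thing): "extent" ([left, top, width, height] in pixels, round what is visible of it).
- outline_of(camera, thing): "mask" (384x512 bool, what is visible of it) and "extent" ([left, top, width, height] in pixels, round what is visible of it).
The state is a dict: "t": time; "joints": joint angles; "dq": joint speeds; "joint_efforts": joint torques, N m; "tcp_pos": TCP position; "eef_rot": TCP orientation; "force": force on the tool from outside, world axes, zero at the start; "wrist_torque": the same for the moment, N m; "finger_gap": finger opening in m.
Only numpy, scipy, OpenCV 4.12 (cv2) and the standard library are available. Lean on these libraries where they do the work, as an engineer would, in place of code of your own. Each camera call takes 0.05 s, during which the arm holds its last target. There are 200 camera calls.

## Task

Try the fit of the bigger coring tool's reground taper: put its shank into the bench socket and seat it fully home by pushing with a twist, gently, never bearing on it with more than about 3 kg, then take your hand off so that it stands locked by itself. Next drive the drift through the slot under the shank, without forcing it, until the tool has come up off its taper by about 10 mm, and let go: leave the drift in the slot with the freed tool standing loose on it. Leave the other tool and the treats where they are.

Things in the scene. Friction and masses are not known exactly. Their poses are not given: they have to be found in the camera images.
- socket: Bench socket's flange, fixed: dark steel plate 110 x 110 x 12 mm. On it stands the steel column, 54 mm across, its top 98 mm above the work surface, with a tapered bore open at the top and a drift slot through its sides. Origin: centre of the flange's underside on the work surface; z is the bore's axis, up; the slot runs along y, open at both ends.
- column (a joint): How far (m) the column has sunk on the rubber cushion between it and the flange: 0 unloaded, 1 mm for every 20 N of downward push. Bearing down with 3 kg gives 1.5 mm.
- socket_face (a point): Centre of the socket's flat top face at the bore's mouth (about 24 mm across; it narrows 1:10 on the diameter), 98 mm above the work surface. Home means the big tool's collar lands on this face; let down loosely, the shank stops with the collar 5 to 9 mm above it; it is off its taper at 8 mm.
- slot_mouth (a point): Middle of the slot's floor at its +y mouth, 27 mm from the bore's axis, 30 mm above the work surface. The slot is 13 mm wide (along the socket's x, centred on the axis), 32 mm high, with a flat level floor right through; the -y mouth is alike. It runs square to the flange's edges, roughly left to right as the robot sees it.
- corer: The bigger coring tool, plain steel, about 0.42 kg, standing shank down in one of two white stands (70 x 70 x 62 mm), either one. Origin: centre of its collar's underside; z up its axis. Collar 34 mm across, 6 mm thick; square hub above it; then a cutting tube 28 mm across, its top 60 mm above the origin. Collar rests on the stand, shank hangs in the hole.
- corer_hub (a point): Centre of the big tool's square hub, the place to grip: 30 x 30 mm, sides square to the body's x and y, from 6 to 40 mm above the collar's underside (this point is 26 mm above it). The collar juts out 2 mm below the hub's sides: keep fingertips above it.
- corer_end (a point): Lower end of the big tool's shank, 54 mm below its origin: a round taper, no tang, 22 mm across at the collar, 17 mm at the end. Pushed straight, it needs 35 N or more to go home; pushed while turned to and fro it sinks under 10 to 20 N. Home, it grips so that a hand's pull of 15 N does not move it, and this end is 14 mm above the slot's floor.
- small_corer: The smaller coring tool, same shape, hub 20 x 20 mm, tube 16 mm across, in the other stand: leave alone. Origin as for the big one.
- drift: Drift, about 0.25 kg, lying on its straight lower edge on the work surface: a steel wedge blade 8 mm thick with a black block handle. Origin: centre of the handle's underside; x along the drift to the blade's tip, y across its thickness, z up.
- drift_grip (a point): Centre of the drift's handle, 15 mm above its underside. The handle is 55 mm long (x), 20 mm wide (y), 30 mm high. The drift balances about 45 mm ahead of here.
- drift_tip (a point): Lower edge of the blade's tip, 172.5 mm ahead of the handle's centre. The blade is 9 mm high here and rises 1.5 mm per 10 mm to 27 mm at 120 mm back, then runs level to the handle; its underside is flat, level with the handle's. With the tool home it meets the shank's end when the tip is about 28 mm past the bore's axis; about 67 mm more lifts it 10 mm, the push peaking at 15 to 30 N and easing off as it comes free.
- treat0: Baked ring treat, dark brown, 80 mm across, 20 mm thick, loose on the table: leave alone. Origin: centre of its underside.
- treat1: Another ring treat, as treat0.
- treat2: Another ring treat, as treat0.

How it is judged:
On the way, in this order (a step that is already met when the one before it is completed fails the run):
1. the big coring tool is fully home in the socket (collar within 1.5 mm of the face), with the hand off it (z of corer in the frame of socket_face below 0.0015 m and horizontal distance between corer and socket_face below 0.003 m and angle between corer's own z axis and vertical below 0.05 rad and contact force between each of the fingers, drift and corer below 0.2 N), for 0.3 s.
2. driven by the drift in the slot, the tool has come up off its taper by at least 8 mm, with no hand on it (z of corer in the frame of socket_face between 0.008 and 0.02 m and horizontal distance between corer and socket_face below 0.006 m and contact force between drift and corer above 0.5 N and contact force between the fingers and corer below 0.2 N), for 0.1 s.
At the end, for the whole second after the job is handed in: The big coring tool stands free in the socket, its collar 8 to 20 mm above the face, within 6 mm of the bore's axis and upright within about 8 degrees, resting on the drift's blade that has been left in the slot; both at rest and let go (z of corer in the frame of socket_face between 0.008 and 0.02 m and horizontal distance between corer and socket_face below 0.006 m and angle between corer's own z axis and vertical below 0.15 rad and horizontal distance between drift and socket below 0.14 m and z of drift_tip in the frame of socket above 0.022 m and x of drift_tip in the frame of socket between -0.02 and 0.02 m and linear speed of each of corer, drift below 0.02 m/s); the robot touches nothing.
It fails at once if the column is pushed down on its cushion by more than 1.6 mm (more than 32 N) (value of joint column above 0.0016 m).
It fails at once if the drift is forced against the socket with more than 100 N, all its contacts added up (contact force between drift and socket above 100 N).
It fails at once if the hand is on the big tool while the drift bears on it (it must be freed by the drift, not pulled) (contact force between each of the fingers, drift and corer above 0.5 N).
It fails at once if the smaller tool or a treat is pushed about (distance of small_corer from where it was at the start of the episode above 0.015 m or distance of any of treat0, treat1, treat2 from where it was at the start of the episode above 0.02 m).
It also fails if it takes over 69 s, if anything falls off the work surface, if the arm or the gripper's body presses on something with over 40 N, if the wrist force passes 120 N, or if a joint passes its speed limit or range.

## Working session

There is one attempt and no reset: what is moved stays moved. The work goes in short steps, Python scripts to look and compute and a tool call to move; the robot and the scene stay as the last step left them, time stands still between calls to the robot, and variables do not carry over. Pictures are saved under pics/ and viewed, about 8 in all and at most 12, crops included, and the job is handed in when it is done.

Besides the shell and the picture viewer there is one more tool, called after "Request:" as a command line: name --argument value ..., lists and objects as JSON in quotes. play_rows: Moves the arm, as the interface text tells. Its arguments: {"type":"object","properties":{"moves":{"type":"array"},"force":{"type":"number"}},"required":["moves"]}

```bash
mkdir -p pics
cat > h.py <<'E'
import numpy as np, cv2
from plant import monitor, read_camera, camera_params, job, boxes_of, outline_of
def R_of(c):
    r=np.array(c["rotation"],float)
    if r.shape==(3,3): return r
    w,x,y,z=r.ravel()
    from scipy.spatial.transform import Rotation as Ro
    return Ro.from_quat([x,y,z,w]).as_matrix()
def cloud(name,d):
    c=camera_params(name);K=np.array(c["mtx"]);v,u=np.mgrid[0:d.shape[0],0:d.shape[1]]
    p=np.stack([(u-K[0,2])/K[0,0]*d,(v-K[1,2])/K[1,1]*d,d],-1)
    return p@R_of(c).T+np.array(c["xyz"])
def save(n,im): cv2.imwrite("pics/"+n,im[:,:,::-1])
def st():
    s=monitor.get_state();print({k:np.round(s[k],4).tolist() for k in("t","tcp_pos","eef_rot","force","finger_gap","joints")})
    return s
E
python3 - <<'E'
from h import *
st()
ims=[]
for n in("scene","side"):
    im,d=read_camera(n);P=cloud(n,d);np.savez(f"/tmp/{n}.npz",im=im,d=d,P=P);ims.append(im)
    print(n,camera_params(n))
    for t in("socket","corer","small_corer","drift","treat0"):
        for o in outline_of(n,t)[:3]:
            m=o["mask"]&(d>0);q=P[m]
            print(n,t,round(o["p"],2),o["extent"],np.round(np.median(q,0),3),np.round(q.min(0),3),np.round(q.max(0),3))
save("a.png",cv2.resize(np.vstack(ims),(640,960))[:480]);save("b.png",cv2.resize(ims[1],(640,480)))
E
```

```text
{'t': 0.0, 'tcp_pos': [0.2632, -0.6211, 0.2306], 'eef_rot': [-0.1403, -0.6928, -0.1412, 0.6931], 'force': [-0.1308, -0.2013, 0.3301], 'finger_gap': 0.0852, 'joints': [1.0205, 0.4267, 0.0738, 1.6066, -0.0341, 1.1108, -0.0671]}
scene {'mtx': array([[414.60671708,   0.        , 258.48772682],
       [  0.        , 414.60671708, 189.02105001],
       [  0.        ,   0.        ,   1.        ]]), 'xyz': array([ 0.97558978, -0.44646496,  0.95430163]), 'rotation': array([-0.28691238,  0.89895874,  0.31227566, -0.1097195 ])}
scene socket 0.96 [215.5, 194.8, 54.2, 56.2] [ 0.582 -0.055  0.013] [ 0.49  -0.108 -0.007] [0.636 0.036 0.1  ]
scene corer 0.69 [137.3, 225.7, 17.9, 18.8] [ 0.45  -0.242  0.1  ] [ 0.352 -0.26  -0.005] [ 0.465 -0.194  0.123]
scene small_corer 0.62 [179.1, 281.4, 11.9, 15.8] [ 0.618 -0.283  0.098] [ 0.591 -0.293  0.06 ] [ 0.626 -0.261  0.123]
scene drift 0.81 [258.1, 122.8, 56.5, 30.5] [0.507 0.275 0.013] [ 0.383  0.266 -0.006] [0.584 0.32  0.033]
scene treat0 0.93 [198.7, 167.1, 29.2, 23.7] [0.408 0.024 0.016] [ 0.355 -0.014 -0.008] [0.444 0.068 0.023]
scene treat0 0.9 [2
[... 777 characters left out ...]
7] [ 0.537 -0.162 -0.003] [ 0.591 -0.007  0.106]
side small_corer 0.48 [252.1, 113.0, 13.6, 15.3] [ 0.61  -0.273  0.091] [ 0.597 -0.421 -0.005] [ 0.647 -0.265  0.127]
side drift 0.6 [236.7, 265.7, 62.3, 11.6] [0.513 0.283 0.018] [ 0.389  0.259 -0.004] [0.578 0.3   0.035]
side drift 0.3 [293.6, 198.7, 22.8, 18.6] [0.403 0.034 0.018] [ 0.365 -0.005  0.008] [0.439 0.069 0.026]
side treat0 0.91 [290.7, 200.3, 26.7, 19.7] [0.404 0.033 0.017] [ 0.365 -0.009 -0.006] [0.442 0.069 0.026]
side treat0 0.76 [187.9, 208.9, 25.7, 20.0] [0.723 0.123 0.017] [ 0.683  0.075 -0.005] [0.767 0.161 0.027]
side treat0 0.72 [197.2, 169.9, 24.3, 19.0] [ 0.739 -0.031  0.018] [ 0.702 -0.068  0.006] [0.775 0.004 0.027]
```

View pics/a.png

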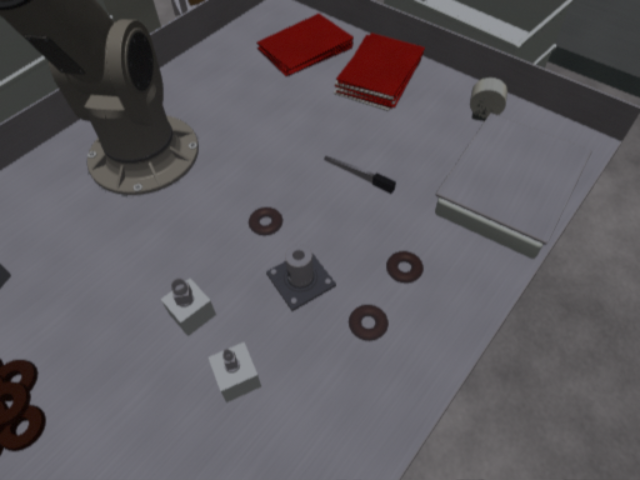

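View pics/b.png

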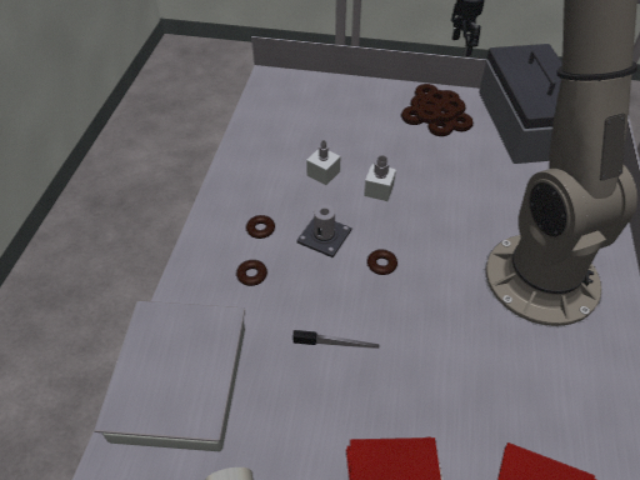

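```bash
cat >> h.py <<'E'
from scipy.spatial.transform import Rotation as Ro
def pose(s=None):
    s=s or monitor.get_state();w,x,y,z=s["eef_rot"];return np.array(s["tcp_pos"]),Ro.from_quat([x,y,z,w])
def plan(p,yaw=None,n=None,vmax=.045):
    """rows to TCP p with tool x down and jaw axis (tool y) at world angle yaw (mod pi unless exact)"""
    p0,r0=pose();M=r0.as_matrix()
    y0=np.arctan2(M[1,1],M[0,1])
    if yaw is None: yaw=y0
    yaw=y0+(yaw-y0+np.pi/2)%np.pi-np.pi/2
    jy=np.array([np.cos(yaw),np.sin(yaw),0]);tx=np.array([0,0,-1.]);T=np.stack([tx,jy,np.cross(tx,jy)],1)
    rv=r0.inv()*Ro.from_matrix(T);rv=rv.as_rotvec();d=np.array(p)-p0
    n=n or int(max(np.ceil(np.linalg.norm(d)/vmax),np.ceil(np.linalg.norm(rv)/.14),1))
    print("from",p0.round(4),"yaw0",round(y0,3),"->",round(yaw,3),"n",n)
    r=r0
    for i in range(n):
        print([round(float(a),4) for a in r.as_matrix().T@d/n],(rv/n).round(4).tolist());r=r*Ro.from_rotvec(rv/n)
E
python3 - <<'E'
from h import *
p,r=pose();print(r.as_matrix().round(3))
c=camera_params("wrist");print(c["mtx"],r.inv().apply(c["xyz"]-p),(r.as_matrix().T@R_of(c)).round(3))
for n in("scene","side"):
    z=np.load(f"/tmp/{n}.npz");P=z["P"];ok=z["d"]>0
    def sel(x,y,a,b,h=.06):
        m=ok&(np.hypot(P[...,0]-x,P[...,1]-y)<h)&(P[...,2]>a)&(P[...,2]<b);return P[m]
    q=sel(.565,-.03,.085,.11);print("coltop",len(q),q.mean(0).round(4),(q.min(0)+q.max(0))/2)
    q=sel(.565,-.03,.005,.02,.09);print("flange",cv2.minAreaRect(q[:,:2].astype(np.float32)*1000))
    for x,y in((.447,-.236),(.613,-.277)):
        q=sel(x,y,.055,.07,.06);print("stand",len(q),cv2.minAreaRect(q[:,:2].astype(np.float32)*1000))
        q=sel(x,y,.08,.13,.05);print("tube",len(q),(q.min(0)+q.max(0))/2,q[:,2].max())
    q=sel(.5,.28,.01,.05,.15);print("drift",cv2.minAreaRect(q[:,:2].astype(np.float32)*1000))
    q=sel(.57,.28,.022,.05,.05);print("handle",len(q),q.mean(0),cv2.minAreaRect(q[:,:2].astype(np.float32)*1000))
plan([.45,-.29,.26])
E
```

```text
[[ 0.     0.39  -0.921]
 [ 0.    -0.921 -0.39 ]
 [-1.    -0.    -0.   ]]
[[335.91785323   0.         258.33069071]
 [  0.         335.91785323 192.01055551]
 [  0.           0.           1.        ]] [-0.14149835 -0.00028802 -0.082393  ] [[-0.    -0.32   0.947]
 [ 1.    -0.     0.   ]
 [ 0.     0.947  0.32 ]]
coltop 322 [ 0.5691 -0.0426  0.0951] [ 0.56707766 -0.04121642  0.09275666]
flange ((567.689453125, -40.69773864746094), (111.3681869506836, 111.21756744384766), 71.53787231445312)
stand 531 ((443.01312255859375, -240.52197265625), (70.42546844482422, 73.24956512451172), 81.61295318603516)
tube 253 [ 0.4473644  -0.24041951  0.10139615] 0.12271208908307119
stand 796 ((611.7257690429688, -280.50201416015625), (69.7906265258789, 71.6458511352539), 63.83537673950195)
tube 132 [ 0.61347215 -0.28047889  0.10171344] 0.12329944738851917
drift ((490.56494140625, 280.7252502441406), (187.2634735107422, 22.895572662353516), 2.0416736602783203)
handle 115 [0.55558524 0.28166194 0.02735105] ((552.2647705078125, 282.9602355957031), (63.8864860534668, 22.63556671142578), 1.5277408361434937)
col
[... 551 characters left out ...]
75, 277.2143859863281), (190.34527587890625, 62.60295104980469), 19.968503952026367)
handle 137 [0.55221092 0.28698822 0.02916212] ((550.7066040039062, 285.2960205078125), (58.54835891723633, 23.719995498657227), 5.758952617645264)
from [ 0.2633 -0.6215  0.2313] yaw0 -1.17 -> -1.17 n 9
[-0.0032, -0.0258, -0.0335] [-0.0, -0.0, 0.0]
[-0.0032, -0.0258, -0.0335] [-0.0, -0.0, 0.0]
[-0.0032, -0.0258, -0.0335] [-0.0, -0.0, 0.0]
[-0.0032, -0.0258, -0.0335] [-0.0, -0.0, 0.0]
[-0.0032, -0.0258, -0.0335] [-0.0, -0.0, 0.0]
[-0.0032, -0.0258, -0.0335] [-0.0, -0.0, 0.0]
[-0.0032, -0.0258, -0.0335] [-0.0, -0.0, 0.0]
[-0.0032, -0.0258, -0.0335] [-0.0, -0.0, 0.0]
[-0.0032, -0.0258, -0.0335] [-0.0, -0.0, 0.0]
```

Request:
play_rows --moves '[{"jaw": 1, "dp": [-0.004, -0.035, -0.0395], "twist": [0, 0, 0]}, {"jaw": 1, "dp": [-0.004, -0.035, -0.0395], "twist": [0, 0, 0]}, {"jaw": 1, "dp": [-0.004, -0.035, -0.0395], "twist": [0, 0, 0]}, {"jaw": 1, "dp": [-0.004, -0.035, -0.0395], "twist": [0, 0, 0]}, {"jaw": 1, "dp": [-0.004, -0.035, -0.0395], "twist": [0, 0, 0]}, {"jaw": 1, "dp": [-0.004, -0.035, -0.0395], "twist": [0, 0, 0]}, {"jaw": 1, "dp": [-0.004, -0.035, -0.0395], "twist": [0, 0, 0]}, {"jaw": 1, "dp": [-0.004, -0.035, -0.0395], "twist": [0, 0, 0]}]'

```text
t: 1.4
tcp_pos: [0.4355, -0.2596, 0.2621]
eef_rot: [0.141, 0.693, 0.14, -0.693]
force: [1.0, -0.6, 1.1]
finger_gap: 0.0852
```

Request:
play_rows --moves '[{"jaw": 1, "dp": [0, -0.003, 0], "twist": [0, 0, 0]}, {"jaw": 1, "dp": [0, 0, 0], "twist": [0, 0, 0]}]'

```text
t: 1.6
tcp_pos: [0.4343, -0.2576, 0.2619]
eef_rot: [0.142, 0.693, 0.142, -0.693]
force: [-0.0, -1.1, -0.0]
finger_gap: 0.0856
```

Run:
```python
from h import *
st();im,d=read_camera("wrist");P=cloud("wrist",d);np.savez("/tmp/w1.npz",im=im,d=d,P=P)
for t in("corer","small_corer"):
    for o in outline_of("wrist",t)[:2]:
        q=P[o["mask"]&(d>0)];print(t,o["p"],o["extent"],np.median(q,0).round(4),q.max(0).round(3))
def sel(x,y,a,b,h=.06):
    return P[(d>0)&(np.hypot(P[...,0]-x,P[...,1]-y)<h)&(P[...,2]>a)&(P[...,2]<b)]
q=sel(.445,-.238,.114,.13,.05);print("tube top",len(q),cv2.minEnclosingCircle(q[:,:2].astype(np.float32)*1000),q[:,2].mean())
q=sel(.445,-.238,.09,.106,.05);print("hub",len(q),cv2.minAreaRect(q[:,:2].astype(np.float32)*1000),np.median(q[:,2]))
q=sel(.445,-.238,.055,.066,.06);print("stand",cv2.minAreaRect(q[:,:2].astype(np.float32)*1000))
save("w1.png",cv2.resize(im,(768,576)))
```

```text
{'t': 1.6, 'tcp_pos': [0.4343, -0.2576, 0.2619], 'eef_rot': [0.1418, 0.6929, 0.1416, -0.6926], 'force': [-0.0187, -1.1114, -0.0246], 'finger_gap': 0.0856, 'joints': [0.5397, 0.125, -0.1439, 1.9367, 0.0203, 1.0807, -0.78]}
corer 0.73 [222.8, 136.1, 43.1, 44.2] [ 0.4435 -0.2412  0.1011] [ 0.461 -0.221  0.123]
small_corer 0.69 [346.9, 0.0, 29.2, 15.0] [ 0.5979 -0.2822  0.0696] [ 0.61  -0.272  0.102]
tube top 303 ((440.71429443359375, -242.2579345703125), 13.85551643371582) 0.11808763691114492
hub 718 ((440.37188720703125, -242.1154327392578), (30.2331485748291, 30.05780601501465), 49.10733413696289) 0.10063954450042681
stand ((440.283935546875, -242.12115478515625), (70.05318450927734, 70.1824951171875), 81.74021911621094)
```

View pics/w1.png

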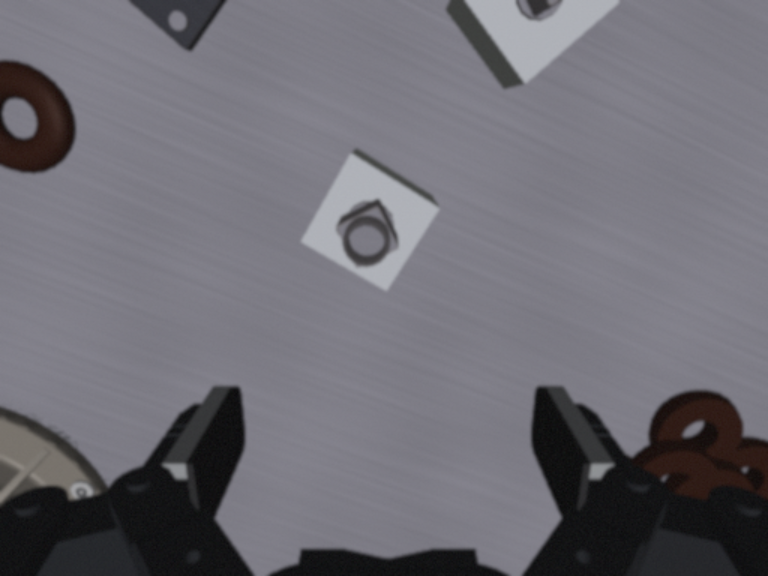

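Run:
```python
from h import *
plan([.561,-.056,.262],-.714,n=6)
```

```text
from [ 0.4333 -0.2598  0.2615] yaw0 -1.172 -> -0.714 n 6
[-0.0001, -0.023, -0.0328] [-0.0763, 0.0, -0.0]
[-0.0001, -0.0205, -0.0345] [-0.0763, 0.0, -0.0]
[-0.0001, -0.0178, -0.0359] [-0.0763, 0.0, -0.0]
[-0.0001, -0.015, -0.0372] [-0.0763, 0.0, -0.0]
[-0.0001, -0.0121, -0.0382] [-0.0763, 0.0, -0.0]
[-0.0001, -0.0092, -0.039] [-0.0763, 0.0, -0.0]
```

Request:
play_rows --moves '[{"jaw": 1, "dp": [0, -0.023, -0.033], "twist": [-0.076, 0, 0]}, {"jaw": 1, "dp": [0, -0.0205, -0.0345], "twist": [-0.076, 0, 0]}, {"jaw": 1, "dp": [0, -0.018, -0.036], "twist": [-0.076, 0, 0]}, {"jaw": 1, "dp": [0, -0.015, -0.037], "twist": [-0.076, 0, 0]}, {"jaw": 1, "dp": [0, -0.012, -0.038], "twist": [-0.077, 0, 0]}, {"jaw": 1, "dp": [0, -0.009, -0.039], "twist": [-0.077, 0, 0]}, {"jaw": 1, "dp": [0, 0, 0], "twist": [0, 0, 0]}, {"jaw": 1, "dp": [0, 0, 0], "twist": [0, 0, 0]}]'

```text
t: 2.55
tcp_pos: [0.5615, -0.0554, 0.261]
eef_rot: [-0.294, -0.643, -0.294, 0.643]
force: [0.2, -1.2, 0.2]
finger_gap: 0.0851
```

Run:
```python
from h import *
st();im,d=read_camera("wrist");P=cloud("wrist",d);np.savez("/tmp/w2.npz",im=im,d=d,P=P)
def sel(x,y,a,b,h=.06):
    return P[(d>0)&(np.hypot(P[...,0]-x,P[...,1]-y)<h)&(P[...,2]>a)&(P[...,2]<b)]
q=sel(.567,-.04,.092,.104,.05);print("coltop",len(q),cv2.minEnclosingCircle(q[:,:2].astype(np.float32)*1000),np.median(q[:,2]))
q=sel(.567,-.04,.007,.017,.09);print("flange",len(q),cv2.minAreaRect(q[:,:2].astype(np.float32)*1000),np.median(q[:,2]))
save("w2.png",cv2.resize(im,(640,480)))
plan([.435,-.248,.262])
```

```text
{'t': 2.55, 'tcp_pos': [0.5615, -0.0554, 0.261], 'eef_rot': [-0.294, -0.6427, -0.2944, 0.6432], 'force': [0.1525, -1.2299, 0.1738], 'finger_gap': 0.0851, 'joints': [0.2767, 0.2408, -0.3448, 1.8051, 0.0898, 1.1119, -0.8113]}
coltop 2147 ((564.4451904296875, -41.37853240966797), 27.101520538330078) 0.09698556431135275
flange 5634 ((564.3685302734375, -41.81129455566406), (110.23242950439453, 110.07914733886719), 71.63530731201172) 0.01132247623206914
from [ 0.5611 -0.0563  0.2611] yaw0 -0.714 -> -0.714 n 6
[-0.0001, 0.005, 0.0379] [0.0, 0.0001, 0.0001]
[-0.0001, 0.005, 0.0379] [0.0, 0.0001, 0.0001]
[-0.0001, 0.005, 0.0379] [0.0, 0.0001, 0.0001]
[-0.0001, 0.005, 0.0379] [0.0, 0.0001, 0.0001]
[-0.0001, 0.005, 0.0379] [0.0, 0.0001, 0.0001]
[-0.0001, 0.005, 0.0379] [0.0, 0.0001, 0.0001]
```

View pics/w2.png

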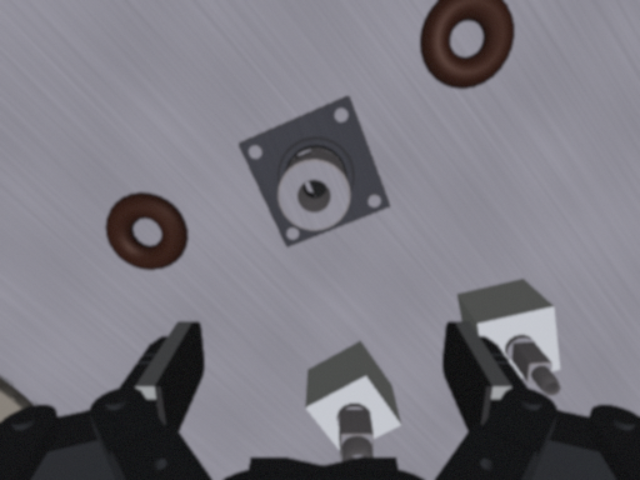

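Request:
play_rows --moves '[{"jaw": 1, "dp": [0, 0.0051, 0.0366], "twist": [0, 0, 0]}, {"jaw": 1, "dp": [0, 0.0051, 0.0366], "twist": [0, 0, 0]}, {"jaw": 1, "dp": [0, 0.0051, 0.0366], "twist": [0, 0, 0]}, {"jaw": 1, "dp": [0, 0.0051, 0.0366], "twist": [0, 0, 0]}, {"jaw": 1, "dp": [0, 0.0051, 0.0366], "twist": [0, 0, 0]}, {"jaw": 1, "dp": [0, 0.0051, 0.0366], "twist": [0, 0, 0]}, {"jaw": 1, "dp": [0.035, 0, 0], "twist": [0, 0, 0]}, {"jaw": 1, "dp": [0.035, 0, 0], "twist": [0, 0, 0]}]'

```text
t: 3.4
tcp_pos: [0.4396, -0.2441, 0.1917]
eef_rot: [0.293, 0.644, 0.292, -0.643]
force: [1.6, -0.1, -1.2]
finger_gap: 0.085
```

Run:
```python
from h import *
plan([.4405,-.2422,.072],-.714)
```

```text
from [ 0.4396 -0.2441  0.1917] yaw0 -0.718 -> -0.714 n 3
[0.0399, -0.0003, -0.0007] [-0.0014, -0.0, -0.001]
[0.0399, -0.0003, -0.0007] [-0.0014, -0.0, -0.001]
[0.0399, -0.0002, -0.0007] [-0.0014, -0.0, -0.001]
```

Request:
play_rows --moves '[{"jaw": 1, "dp": [0.04, 0, -0.0007], "twist": [0, 0, 0]}, {"jaw": 1, "dp": [0.04, 0, -0.0007], "twist": [0, 0, 0]}, {"jaw": 1, "dp": [0.038, 0, 0], "twist": [0, 0, 0]}, {"jaw": 1, "dp": [0, 0, 0], "twist": [0, 0, 0]}, {"jaw": 0.2, "dp": [0, 0, 0], "twist": [0, 0, 0]}, {"jaw": 0, "dp": [0, 0, 0], "twist": [0, 0, 0]}, {"jaw": 0, "dp": [0, 0, 0], "twist": [0, 0, 0]}, {"jaw": 0, "dp": [0, 0, 0], "twist": [0, 0, 0]}]' --force 80

```text
t: 4.2
tcp_pos: [0.4426, -0.2406, 0.0751]
eef_rot: [0.295, 0.643, 0.294, -0.642]
force: [-5.7, -1.3, 42.3]
finger_gap: 0.0288
```

Request:
play_rows --moves '[{"jaw": 0, "dp": [0, 0, 0], "twist": [0, 0, 0]}, {"jaw": 0, "dp": [0, 0, 0], "twist": [0, 0, 0]}, {"jaw": 0, "dp": [0, 0, 0], "twist": [0, 0, 0]}]'

```text
t: 4.5
tcp_pos: [0.4426, -0.2406, 0.0751]
eef_rot: [0.295, 0.643, 0.294, -0.643]
force: [-4.2, 0.9, 17.5]
finger_gap: 0.0285
```

Request:
play_rows --moves '[{"jaw": 0, "dp": [-0.01, 0, 0], "twist": [0, 0, 0]}, {"jaw": 0, "dp": [-0.03, 0, 0], "twist": [0, 0, 0]}, {"jaw": 0, "dp": [-0.035, 0, 0], "twist": [0, 0, 0]}, {"jaw": 0, "dp": [-0.035, 0, 0], "twist": [0, 0, 0]}, {"jaw": 0, "dp": [-0.02, 0, 0], "twist": [0, 0, 0]}, {"jaw": 0, "dp": [0, 0, 0], "twist": [0, 0, 0]}]'

```text
t: 5.1
tcp_pos: [0.443, -0.2406, 0.2069]
eef_rot: [0.296, 0.644, 0.293, -0.642]
force: [0.7, 0.2, -5.4]
finger_gap: 0.0289
```

Run:
```python
from h import *
st();im,d=read_camera("wrist");P=cloud("wrist",d)
a=im[130:384,100:420];ims,ds=read_camera("side");s=ims[80:220,200:360]
save("w3.png",np.hstack([cv2.resize(a,(480,384)),cv2.resize(s,(310,384))]))
p,_=pose();pl=plan([.5644,-.0414,p[2]],-.714)
```

```text
{'t': 5.1, 'tcp_pos': [0.443, -0.2406, 0.2069], 'eef_rot': [0.2957, 0.6441, 0.2929, -0.6418], 'force': [0.6535, 0.2268, -5.3724], 'finger_gap': 0.0289, 'joints': [0.5622, 0.1813, -0.2155, 2.0013, 0.0478, 0.9585, -0.3893]}
from [ 0.4416 -0.2399  0.2035] yaw0 -0.712 -> -0.714 n 6
[-0.0, -0.0061, -0.0384] [0.0003, -0.0, -0.0]
[-0.0, -0.0061, -0.0384] [0.0003, -0.0, -0.0]
[-0.0, -0.0061, -0.0384] [0.0003, -0.0, -0.0]
[-0.0, -0.0062, -0.0384] [0.0003, -0.0, -0.0]
[-0.0, -0.0062, -0.0384] [0.0003, -0.0, -0.0]
[-0.0, -0.0062, -0.0384] [0.0003, -0.0, -0.0]
```

View pics/w3.png

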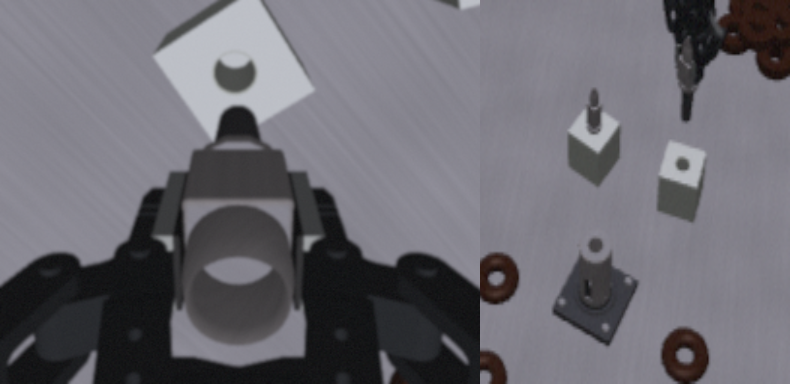

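Request:
play_rows --moves '[{"jaw": 0, "dp": [0, -0.006, -0.039], "twist": [0, 0, 0]}, {"jaw": 0, "dp": [0, -0.006, -0.039], "twist": [0, 0, 0]}, {"jaw": 0, "dp": [0, -0.006, -0.039], "twist": [0, 0, 0]}, {"jaw": 0, "dp": [0, -0.006, -0.039], "twist": [0, 0, 0]}, {"jaw": 0, "dp": [0, -0.006, -0.039], "twist": [0, 0, 0]}, {"jaw": 0, "dp": [0, -0.006, -0.038], "twist": [0, 0, 0]}, {"jaw": 0, "dp": [0, 0, 0], "twist": [0, 0, 0]}, {"jaw": 0, "dp": [0, 0, 0], "twist": [0, 0, 0]}]'

```text
t: 6.0
tcp_pos: [0.5662, -0.0391, 0.2016]
eef_rot: [-0.294, -0.642, -0.296, 0.643]
force: [-0.5, -0.9, -3.5]
finger_gap: 0.0287
```

Run:
```python
from h import *
s=st();p,_=pose(s);pl=plan([.5665,-.0398,.18],-.714)
im,d=read_camera("side");c=camera_params("side");K=np.array(c["mtx"])
import sys
def pj(q,n="side"):
    c=camera_params(n);K=np.array(c["mtx"]);v=R_of(c).T@(np.array(q)-c["xyz"]);return (K@v/v[2])[:2].round(1)
print(pj([.5644,-.0414,.098]))
im2,_=read_camera("scene");u2=pj([.5644,-.0414,.13],"scene");u1=pj([.5644,-.0414,.13])
cr=lambda i,u:cv2.resize(i[int(u[1])-40:int(u[1])+40,int(u[0])-40:int(u[0])+40],(400,400),interpolation=cv2.INTER_CUBIC)
save("w4.png",np.hstack([cr(im,u1),cr(im2,u2)]))
```

```text
{'t': 6.0, 'tcp_pos': [0.5662, -0.0391, 0.2016], 'eef_rot': [-0.2944, -0.6417, -0.2957, 0.6435], 'force': [-0.4883, -0.854, -3.5446], 'finger_gap': 0.0287, 'joints': [0.236, 0.3038, -0.3377, 1.8614, 0.1171, 0.9988, -0.8611]}
from [ 0.5662 -0.0391  0.2016] yaw0 -0.71 -> -0.714 n 1
[0.0216, 0.0008, 0.0003] [0.0041, 0.0016, 0.0027]
[259.3 168.5]
```

View pics/w4.png

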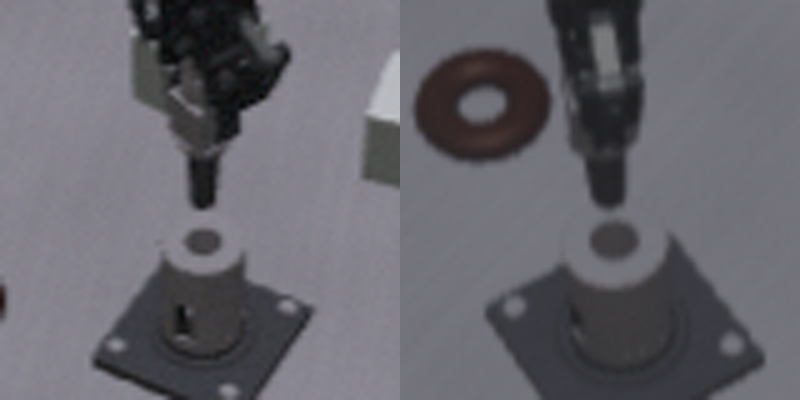

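Request:
play_rows --moves '[{"jaw": 0, "dp": [0.03, 0, 0], "twist": [0, 0, 0]}, {"jaw": 0, "dp": [0.02, 0, 0], "twist": [0, 0, 0]}, {"jaw": 0, "dp": [0.015, 0, 0], "twist": [0, 0, 0]}, {"jaw": 0, "dp": [0.008, 0, 0], "twist": [0, 0, 0]}, {"jaw": 0, "dp": [0, 0, 0], "twist": [0, 0, 0]}, {"jaw": 0, "dp": [0, 0, 0], "twist": [0, 0, 0]}]'

```text
t: 6.7
tcp_pos: [0.5664, -0.0404, 0.1308]
eef_rot: [-0.294, -0.643, -0.294, 0.643]
force: [-3.9, 1.7, -5.7]
finger_gap: 0.0287
```

Request:
play_rows --moves '[{"jaw": 0, "dp": [0.003, 0, 0], "twist": [0, 0, 0]}, {"jaw": 0, "dp": [0.003, 0, 0], "twist": [0, 0, 0]}, {"jaw": 0, "dp": [0.002, 0, 0], "twist": [0, 0, 0]}, {"jaw": 0, "dp": [0, 0, 0], "twist": [0, 0, 0]}]'

```text
t: 7.1
tcp_pos: [0.5662, -0.04, 0.1229]
eef_rot: [-0.294, -0.643, -0.295, 0.643]
force: [-6.4, 1.9, -3.0]
finger_gap: 0.0288
```

Request:
play_rows --moves '[{"jaw": 0, "dp": [0.002, 0, 0], "twist": [0, 0, 0]}, {"jaw": 0, "dp": [0, 0, 0], "twist": [0, 0, 0]}]'

```text
t: 7.3
tcp_pos: [0.5662, -0.04, 0.121]
eef_rot: [-0.294, -0.643, -0.295, 0.643]
force: [-6.8, 3.1, -2.1]
finger_gap: 0.0286
```

Request:
play_rows --moves '[{"jaw": 0, "dp": [0, -0.001, 0.0003], "twist": [0, 0, 0]}, {"jaw": 0, "dp": [0, 0, 0], "twist": [0, 0, 0]}]'

```text
t: 7.5
tcp_pos: [0.566, -0.0399, 0.1212]
eef_rot: [0.294, 0.643, 0.294, -0.643]
force: [-4.3, 1.4, -3.8]
finger_gap: 0.0288
```

Request:
play_rows --moves '[{"jaw": 0, "dp": [0.002, 0, 0], "twist": [0, 0, 0]}, {"jaw": 0, "dp": [0, 0, 0], "twist": [0, 0, 0]}]'

```text
t: 7.7
tcp_pos: [0.5659, -0.0397, 0.1186]
eef_rot: [0.294, 0.643, 0.294, -0.643]
force: [-2.5, 1.8, -3.5]
finger_gap: 0.0289
```

Request:
play_rows --moves '[{"jaw": 0, "dp": [0.001, 0, 0], "twist": [0.08, 0, 0]}, {"jaw": 0, "dp": [0.001, 0, 0], "twist": [-0.08, 0, 0]}, {"jaw": 0, "dp": [0, 0, 0], "twist": [0, 0, 0]}]'

```text
t: 8.0
tcp_pos: [0.5659, -0.0397, 0.1166]
eef_rot: [-0.295, -0.643, -0.295, 0.643]
force: [-3.8, 2.3, -0.4]
finger_gap: 0.0289
```

Request:
play_rows --moves '[{"jaw": 0, "dp": [0.001, 0, 0], "twist": [0.08, 0, 0]}, {"jaw": 0, "dp": [0.001, 0, 0], "twist": [-0.08, 0, 0]}]'

```text
t: 8.2
tcp_pos: [0.5659, -0.0397, 0.115]
eef_rot: [0.293, 0.644, 0.293, -0.644]
force: [-7.8, 1.6, 6.5]
finger_gap: 0.0289
```

Request:
play_rows --moves '[{"jaw": 0, "dp": [0, 0, 0], "twist": [0, 0, 0]}]'

```text
t: 8.3
tcp_pos: [0.5659, -0.0397, 0.115]
eef_rot: [0.295, 0.643, 0.295, -0.643]
force: [-6.3, 2.2, 4.7]
finger_gap: 0.029
```

Request:
play_rows --moves '[{"jaw": 0, "dp": [0.0, -0.001, 0], "twist": [0.1, 0, 0]}, {"jaw": 0, "dp": [0.0007, 0, 0], "twist": [-0.1, 0, 0]}, {"jaw": 0, "dp": [0, 0, 0], "twist": [-0.1, 0, 0]}, {"jaw": 0, "dp": [0, 0, 0], "twist": [0.1, 0, 0]}]'

```text
t: 8.7
tcp_pos: [0.5658, -0.0396, 0.1143]
eef_rot: [0.295, 0.643, 0.295, -0.642]
force: [-3.0, -0.4, -0.2]
finger_gap: 0.0288
```

Request:
play_rows --moves '[{"jaw": 0, "dp": [0.0005, 0, 0], "twist": [0.1, 0, 0]}, {"jaw": 0, "dp": [0, 0, 0], "twist": [-0.1, 0, 0]}]'

```text
t: 8.9
tcp_pos: [0.5658, -0.0396, 0.114]
eef_rot: [0.292, 0.644, 0.292, -0.644]
force: [-2.4, -2.3, 0.7]
finger_gap: 0.0288
```

Request:
play_rows --moves '[{"jaw": 0, "dp": [0.0005, 0, 0], "twist": [0.1, 0, 0]}, {"jaw": 0, "dp": [0, 0, 0], "twist": [-0.1, 0, 0]}]'

```text
t: 9.1
tcp_pos: [0.5658, -0.0396, 0.1135]
eef_rot: [0.292, 0.644, 0.292, -0.644]
force: [-3.7, -1.8, 3.9]
finger_gap: 0.0288
```

Request:
play_rows --moves '[{"jaw": 0, "dp": [0.0005, 0, 0], "twist": [0.1, 0, 0]}, {"jaw": 0, "dp": [0, 0, 0], "twist": [-0.1, 0, 0]}, {"jaw": 0, "dp": [0.0005, 0, 0], "twist": [-0.1, 0, 0]}, {"jaw": 0, "dp": [0, 0, 0], "twist": [0.1, 0, 0]}]'

```text
t: 9.5
tcp_pos: [0.5658, -0.0396, 0.1126]
eef_rot: [0.295, 0.643, 0.295, -0.642]
force: [-3.9, -1.3, 5.3]
finger_gap: 0.0283
```

Request:
play_rows --moves '[{"jaw": 0, "dp": [0.0004, 0, 0], "twist": [0.1, 0, 0]}, {"jaw": 0, "dp": [0, 0, 0], "twist": [-0.1, 0, 0]}, {"jaw": 0, "dp": [0.0004, 0, 0], "twist": [-0.1, 0, 0]}, {"jaw": 0, "dp": [0, 0, 0], "twist": [0.1, 0, 0]}]'

```text
t: 9.9
tcp_pos: [0.5658, -0.0396, 0.1119]
eef_rot: [0.296, 0.643, 0.295, -0.642]
force: [-4.8, -0.5, 7.4]
finger_gap: 0.0287
```

Request:
play_rows --moves '[{"jaw": 0, "dp": [0.0004, 0, 0], "twist": [0.1, 0, 0]}, {"jaw": 0, "dp": [0, 0, 0], "twist": [-0.1, 0, 0]}, {"jaw": 0, "dp": [0.0004, 0, 0], "twist": [-0.1, 0, 0]}, {"jaw": 0, "dp": [0, 0, 0], "twist": [0.1, 0, 0]}]'

```text
t: 10.3
tcp_pos: [0.5659, -0.0396, 0.1112]
eef_rot: [0.296, 0.643, 0.295, -0.642]
force: [-5.8, -0.7, 8.7]
finger_gap: 0.0286
```

Request:
play_rows --moves '[{"jaw": 0, "dp": [0.0004, 0, 0], "twist": [0.1, 0, 0]}, {"jaw": 0, "dp": [0, 0, 0], "twist": [-0.1, 0, 0]}, {"jaw": 0, "dp": [0, 0, 0], "twist": [-0.1, 0, 0]}, {"jaw": 0, "dp": [0, 0, 0], "twist": [0.1, 0, 0]}]'

```text
t: 10.7
tcp_pos: [0.5658, -0.0395, 0.1107]
eef_rot: [0.296, 0.643, 0.295, -0.642]
force: [-6.1, 0.0, 7.2]
finger_gap: 0.0289
```

Request:
play_rows --moves '[{"jaw": 0, "dp": [0.0004, -0.0005, 0], "twist": [0.1, 0, 0]}, {"jaw": 0, "dp": [0, 0, 0], "twist": [-0.1, 0, 0]}, {"jaw": 0, "dp": [0.0004, 0, 0], "twist": [-0.1, 0, 0]}, {"jaw": 0, "dp": [0, 0, 0], "twist": [0.1, 0, 0]}]'

```text
t: 11.1
tcp_pos: [0.5658, -0.0395, 0.1103]
eef_rot: [0.296, 0.643, 0.295, -0.642]
force: [-6.0, -1.7, 14.3]
finger_gap: 0.0285
```

Request:
play_rows --moves '[{"jaw": 0, "dp": [0.0004, 0, 0], "twist": [0.1, 0, 0]}, {"jaw": 0, "dp": [0, 0, 0], "twist": [-0.1, 0, 0]}, {"jaw": 0, "dp": [0, 0, 0], "twist": [-0.1, 0, 0]}, {"jaw": 0, "dp": [0, 0, 0], "twist": [0.1, 0, 0]}]'

```text
t: 11.5
tcp_pos: [0.5659, -0.0395, 0.1101]
eef_rot: [0.296, 0.643, 0.295, -0.642]
force: [-7.1, -2.2, 16.9]
finger_gap: 0.0288
```

Request:
play_rows --moves '[{"jaw": 0, "dp": [0.0003, 0, 0], "twist": [0.1, 0, 0]}, {"jaw": 0, "dp": [0, 0, 0], "twist": [-0.1, 0, 0]}, {"jaw": 0, "dp": [0, 0, 0], "twist": [-0.1, 0, 0]}, {"jaw": 0, "dp": [0, 0, 0], "twist": [0.1, 0, 0]}]'

```text
t: 11.9
tcp_pos: [0.5659, -0.0395, 0.11]
eef_rot: [0.296, 0.643, 0.295, -0.642]
force: [-7.2, -0.9, 18.9]
finger_gap: 0.0286
```

Run:
```python
from h import *
s=st()
```

```text
{'t': 11.9, 'tcp_pos': [0.5659, -0.0395, 0.11], 'eef_rot': [0.2957, 0.6432, 0.2946, -0.6419], 'force': [-7.1665, -0.8608, 18.8791], 'finger_gap': 0.0286, 'joints': [0.2145, 0.4102, -0.3193, 1.9424, 0.1745, 0.8129, -0.9097]}
```

Request:
play_rows --moves '[{"jaw": 0, "dp": [-0.0012, -0.0005, 0], "twist": [0, 0, 0]}, {"jaw": 0, "dp": [-0.001, 0, 0], "twist": [0, 0, 0]}, {"jaw": 0, "dp": [0, 0, 0], "twist": [0, 0, 0]}]'

```text
t: 12.2
tcp_pos: [0.5657, -0.0394, 0.1112]
eef_rot: [0.294, 0.644, 0.293, -0.642]
force: [3.3, -4.9, -1.6]
finger_gap: 0.0287
```

Request:
play_rows --moves '[{"jaw": 0.6, "dp": [0, 0, 0], "twist": [0, 0, 0]}, {"jaw": 1, "dp": [0, 0, 0], "twist": [0, 0, 0]}, {"jaw": 1, "dp": [0, 0, 0], "twist": [0, 0, 0]}, {"jaw": 1, "dp": [0, 0, 0], "twist": [0, 0, 0]}, {"jaw": 1, "dp": [0, 0, 0], "twist": [0, 0, 0]}, {"jaw": 1, "dp": [-0.03, 0, 0], "twist": [0, 0, 0]}, {"jaw": 1, "dp": [-0.04, 0, 0], "twist": [0, 0, 0]}, {"jaw": 1, "dp": [-0.04, 0, 0], "twist": [0, 0, 0]}]'

```text
t: 13.0
tcp_pos: [0.564, -0.0382, 0.2217]
eef_rot: [-0.294, -0.643, -0.295, 0.643]
force: [0.5, -0.9, 0.4]
finger_gap: 0.0851
```

Request:
play_rows --moves '[{"jaw": 1, "dp": [-0.03, -0.0, 0.01], "twist": [0, 0, 0]}, {"jaw": 1, "dp": [-0.02, 0, 0], "twist": [0, 0, 0]}, {"jaw": 1, "dp": [0, 0, 0], "twist": [0, 0, 0]}, {"jaw": 1, "dp": [0, 0, 0], "twist": [0, 0, 0]}]'

```text
t: 13.4
tcp_pos: [0.5579, -0.046, 0.2706]
eef_rot: [0.294, 0.643, 0.294, -0.643]
force: [-0.1, -0.5, -0.3]
finger_gap: 0.0854
```

Run:
```python
from h import *
st();im,d=read_camera("wrist");P=cloud("wrist",d);np.savez("/tmp/w5.npz",im=im,d=d,P=P)
def sel(x,y,a,b,h=.06):
    return P[(d>0)&(np.hypot(P[...,0]-x,P[...,1]-y)<h)&(P[...,2]>a)&(P[...,2]<b)]
x,y=.5644,-.0414
q=sel(x,y,.15,.17,.03);print("tube top",len(q),cv2.minEnclosingCircle(q[:,:2].astype(np.float32)*1000),np.percentile(q[:,2],[50,90,97]))
q=sel(x,y,.128,.146,.03);print("hub",len(q),cv2.minAreaRect(q[:,:2].astype(np.float32)*1000),np.median(q[:,2]))
q=sel(x,y,.085,.105,.03);h=np.hypot(q[:,0]-x,q[:,1]-y);print("face",np.median(q[h>.02,2]),"collar?",len(q))
q=sel(x,y,.007,.017,.09);print("flange",len(q),cv2.minAreaRect(q[:,:2].astype(np.float32)*1000),np.median(q[:,2]))
a,_=read_camera("side");b,_=read_camera("scene")
cr=lambda i,u:cv2.resize(i[u[1]-35:u[1]+35,u[0]-35:u[0]+35],(390,390),interpolation=cv2.INTER_CUBIC)
save("w5.png",np.hstack([cr(a,(259,165)),cr(b,(243,215))]))
```

```text
{'t': 13.4, 'tcp_pos': [0.5579, -0.046, 0.2706], 'eef_rot': [0.2944, 0.6431, 0.2943, -0.6428], 'force': [-0.0647, -0.4504, -0.3197], 'finger_gap': 0.0854, 'joints': [0.2599, 0.2242, -0.3421, 1.804, 0.0828, 1.1268, -0.822]}
tube top 355 ((564.755126953125, -40.07093811035156), 13.733433723449707) [0.15359866 0.15562036 0.15642905]
hub 880 ((564.7836303710938, -40.014915466308594), (29.362812042236328, 29.9736385345459), 48.57258605957031) 0.13610425180399033
face 0.09591120046629625 collar? 1139
flange 5281 ((564.159912109375, -40.643882751464844), (109.95504760742188, 110.06761169433594), 71.75785064697266) 0.010518181788615744
```

View pics/w5.png

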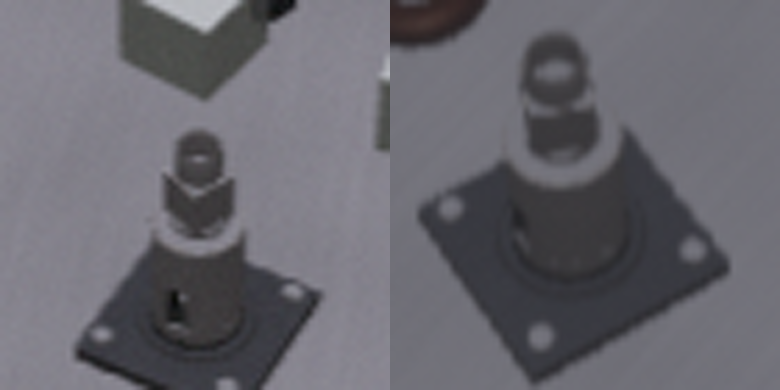

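Run:
```python
from h import *
plan([.515,.275,.262],-np.pi/2,n=8)
```

```text
from [ 0.5574 -0.0459  0.2694] yaw0 -0.712 -> -1.571 n 8
[0.0009, -0.0302, -0.0269] [0.1074, 0.0002, 0.0001]
[0.0009, -0.0329, -0.0235] [0.1074, 0.0002, 0.0001]
[0.0009, -0.0353, -0.0198] [0.1074, 0.0002, 0.0001]
[0.0009, -0.0372, -0.016] [0.1074, 0.0002, 0.0001]
[0.0009, -0.0387, -0.0119] [0.1074, 0.0002, 0.0001]
[0.0009, -0.0397, -0.0077] [0.1074, 0.0002, 0.0001]
[0.0009, -0.0403, -0.0034] [0.1074, 0.0002, 0.0001]
[0.0009, -0.0404, 0.001] [0.1074, 0.0002, 0.0001]
```

Request:
play_rows --moves '[{"jaw": 1, "dp": [0.001, -0.03, -0.027], "twist": [0.107, 0, 0]}, {"jaw": 1, "dp": [0.001, -0.033, -0.0235], "twist": [0.107, 0, 0]}, {"jaw": 1, "dp": [0.001, -0.0355, -0.02], "twist": [0.107, 0, 0]}, {"jaw": 1, "dp": [0.001, -0.037, -0.016], "twist": [0.107, 0, 0]}, {"jaw": 1, "dp": [0.001, -0.0385, -0.012], "twist": [0.107, 0, 0]}, {"jaw": 1, "dp": [0.001, -0.0395, -0.008], "twist": [0.108, 0, 0]}, {"jaw": 1, "dp": [0.001, -0.04, -0.003], "twist": [0.108, 0, 0]}, {"jaw": 1, "dp": [0.001, -0.04, 0.001], "twist": [0.108, 0, 0]}]'

```text
t: 14.35
tcp_pos: [0.5151, 0.2754, 0.2616]
eef_rot: [0.001, -0.707, 0.002, 0.708]
force: [0.9, 0.3, -0.4]
finger_gap: 0.0853
```

Request:
play_rows --moves '[{"jaw": 1, "dp": [0, 0, 0], "twist": [0, 0, 0]}, {"jaw": 1, "dp": [0, 0, 0], "twist": [0, 0, 0]}]'

```text
t: 14.55
tcp_pos: [0.5151, 0.2748, 0.2615]
eef_rot: [-0.001, -0.707, -0.001, 0.708]
force: [-0.5, -0.8, 0.1]
finger_gap: 0.0851
```

Run:
```python
from h import *
st();im,d=read_camera("wrist");P=cloud("wrist",d);np.savez("/tmp/w6.npz",im=im,d=d,P=P)
for o in outline_of("wrist","drift")[:1]: print(o["p"],o["extent"])
m=o["mask"]&(d>0);print("table",np.median(P[(d>0)&(abs(P[...,2])<.01)][:,2]))
q=P[m&(P[...,2]>.022)];
f=lambda q:(lambda r:(np.round(r[0],1),np.round(r[1],1),round(r[2],1)))(cv2.minAreaRect(q[:,:2].astype(np.float32)*1000))
h=P[m&(P[...,2]>.0265)&(P[...,0]>.51)];print("handle",len(h),f(h),np.median(h[:,2]))
g=P[m&(P[...,2]>.006)];print("all",f(g),g[:,0].min(),g[:,0].max())
for a in np.arange(.38,.59,.02):
    b=g[abs(g[:,0]-a)<.004]
    if len(b): print(a.round(2),len(b),np.percentile(b[:,1],[5,50,95]).round(4),np.median(b[:,2]).round(4))
save("w6.png",cv2.resize(im,(640,480)))
```

```text
{'t': 14.55, 'tcp_pos': [0.5151, 0.2748, 0.2615], 'eef_rot': [-0.0011, -0.7065, -0.0007, 0.7077], 'force': [-0.4695, -0.831, 0.0848], 'finger_gap': 0.0851, 'joints': [-0.2606, 0.2811, -0.4118, 1.7584, 0.1225, 1.1291, -2.279]}
0.82 [238.2, 95.5, 24.4, 156.2]
table -0.0007391505919234764
handle 920 (array([545.7, 282.2]), array([71.1, 19.9]), 4.0) 0.02904579905931809
all (array([481.3, 277.6]), array([200.2,  19.9]), 4.1) 0.3811954391589513 0.5816051161241927
0.38 11 [0.2673 0.27   0.2739] 0.0085
0.4 32 [0.2687 0.2714 0.2752] 0.0109
0.42 32 [0.2701 0.2739 0.2765] 0.0142
0.44 34 [0.2715 0.2746 0.2777] 0.0169
0.46 40 [0.2728 0.2764 0.28  ] 0.0201
0.48 42 [0.274  0.2775 0.2811] 0.0229
0.5 48 [0.2752 0.2786 0.2821] 0.026
0.52 54 [0.2763 0.2797 0.2842] 0.0262
0.54 134 [0.2729 0.2818 0.2907] 0.0292
0.56 126 [0.2743 0.2833 0.2923] 0.0292
0.58 96 [0.2762 0.2837 0.2924] 0.0285
```

View pics/w6.png

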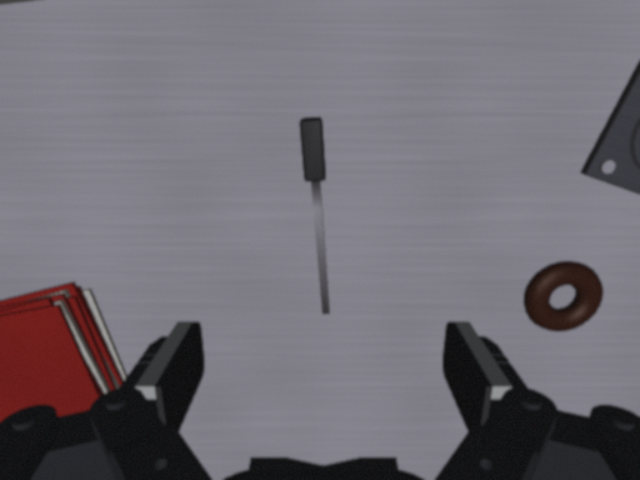

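Request:
play_rows --moves '[{"jaw": 0.6, "dp": [0.045, -0.008, -0.0385], "twist": [-0.071, 0, 0]}, {"jaw": 0.6, "dp": [0.045, 0, 0], "twist": [0, 0, 0]}, {"jaw": 0.6, "dp": [0.045, 0, 0], "twist": [0, 0, 0]}, {"jaw": 0.6, "dp": [0.045, 0, 0], "twist": [0, 0, 0]}, {"jaw": 0.6, "dp": [0.02, 0, 0], "twist": [0, 0, 0]}, {"jaw": 0.6, "dp": [0, 0, 0], "twist": [0, 0, 0]}, {"jaw": 0.6, "dp": [0, 0, 0], "twist": [0, 0, 0]}]'

```text
t: 15.35
tcp_pos: [0.5486, 0.2799, 0.0705]
eef_rot: [0.025, 0.707, 0.025, -0.707]
force: [-1.1, -0.7, 0.9]
finger_gap: 0.0511
```

Run:
```python
from h import *
st();plan([.5536,.2828,.007],np.radians(-85.9))
```

```text
{'t': 15.35, 'tcp_pos': [0.5486, 0.2799, 0.0705], 'eef_rot': [0.0247, 0.7067, 0.0247, -0.7066], 'force': [-1.1263, -0.6519, 0.937], 'finger_gap': 0.0511, 'joints': [-0.2961, 0.5379, -0.3653, 1.8492, 0.2579, 0.8008, -2.2961]}
from [0.5486 0.2799 0.0705] yaw0 -1.501 -> -1.499 n 2
[0.0318, -0.0013, -0.0026] [-0.0009, -0.0, -0.0]
[0.0318, -0.0013, -0.0026] [-0.0009, -0.0, -0.0]
```

Request:
play_rows --moves '[{"jaw": 0.6, "dp": [0.03, -0.0013, -0.0026], "twist": [0, 0, 0]}, {"jaw": 0.6, "dp": [0.02, -0.0013, -0.0026], "twist": [0, 0, 0]}, {"jaw": 0.6, "dp": [0.012, 0, 0], "twist": [0, 0, 0]}, {"jaw": 0.6, "dp": [0, 0, 0], "twist": [0, 0, 0]}, {"jaw": 0.1, "dp": [0, 0, 0], "twist": [0, 0, 0]}, {"jaw": 0, "dp": [0, 0, 0], "twist": [0, 0, 0]}, {"jaw": 0, "dp": [0, 0, 0], "twist": [0, 0, 0]}, {"jaw": 0, "dp": [0, 0, 0], "twist": [0, 0, 0]}]' --force 100

```text
t: 16.15
tcp_pos: [0.5538, 0.284, 0.0097]
eef_rot: [0.025, 0.707, 0.025, -0.706]
force: [-2.6, -0.8, 11.4]
finger_gap: 0.0183
```

Request:
play_rows --moves '[{"jaw": 0, "dp": [-0.03, 0, 0], "twist": [0, 0, 0]}, {"jaw": 0, "dp": [-0.03, 0, 0], "twist": [0, 0, 0]}, {"jaw": 0, "dp": [0, 0, 0], "twist": [0, 0, 0]}]'

```text
t: 16.45
tcp_pos: [0.5551, 0.2849, 0.0725]
eef_rot: [0.024, 0.709, 0.026, -0.705]
force: [0.3, 0.1, -2.4]
finger_gap: 0.0179
```

Run:
```python
from h import *
st();u=np.array([.315,.949]);s=np.array([.5644,-.0414])
p=s+u*.235;print(p);plan([*p,.075],np.radians(-18.3))
```

```text
{'t': 16.45, 'tcp_pos': [0.5551, 0.2849, 0.0725], 'eef_rot': [0.0239, 0.7087, 0.026, -0.7046], 'force': [0.3313, 0.1253, -2.4177], 'finger_gap': 0.0179, 'joints': [-0.2983, 0.5431, -0.3661, 1.8343, 0.2607, 0.8047, -2.2973]}
[0.638425 0.181615]
from [0.5551 0.2849 0.0725] yaw0 -1.5 -> -0.319 n 9
[-0.0003, 0.0121, -0.0084] [-0.1312, -0.0007, -0.0001]
[-0.0003, 0.0131, -0.0068] [-0.1312, -0.0007, -0.0001]
[-0.0003, 0.0139, -0.005] [-0.1312, -0.0007, -0.0001]
[-0.0003, 0.0144, -0.0031] [-0.1312, -0.0007, -0.0001]
[-0.0003, 0.0147, -0.0012] [-0.1312, -0.0007, -0.0001]
[-0.0003, 0.0147, 0.0007] [-0.1312, -0.0007, -0.0001]
[-0.0003, 0.0145, 0.0026] [-0.1312, -0.0007, -0.0001]
[-0.0003, 0.014, 0.0045] [-0.1312, -0.0007, -0.0001]
[-0.0003, 0.0133, 0.0063] [-0.1312, -0.0007, -0.0001]
```

Request:
play_rows --moves '[{"jaw": 0, "dp": [0, 0.012, -0.0084], "twist": [-0.131, 0, 0]}, {"jaw": 0, "dp": [0, 0.013, -0.0068], "twist": [-0.131, 0, 0]}, {"jaw": 0, "dp": [0, 0.014, -0.005], "twist": [-0.131, 0, 0]}, {"jaw": 0, "dp": [0, 0.0145, -0.003], "twist": [-0.131, 0, 0]}, {"jaw": 0, "dp": [0, 0.0147, -0.001], "twist": [-0.131, 0, 0]}, {"jaw": 0, "dp": [0, 0.0147, 0.0007], "twist": [-0.131, 0, 0]}, {"jaw": 0, "dp": [0, 0.0145, 0.0026], "twist": [-0.131, 0, 0]}, {"jaw": 0, "dp": [0, 0.014, 0.0045], "twist": [-0.131, 0, 0]}]'

```text
t: 17.25
tcp_pos: [0.627, 0.1909, 0.0679]
eef_rot: [0.377, 0.598, 0.377, -0.598]
force: [0.5, 0.1, -2.1]
finger_gap: 0.0179
```

Request:
play_rows --moves '[{"jaw": 0, "dp": [0, 0.0133, 0.006], "twist": [-0.131, 0, 0]}, {"jaw": 0, "dp": [0, 0, 0], "twist": [0, 0, 0]}, {"jaw": 0, "dp": [0, 0, 0], "twist": [0, 0, 0]}]'

```text
t: 17.55
tcp_pos: [0.6358, 0.1804, 0.0677]
eef_rot: [-0.412, -0.574, -0.413, 0.574]
force: [-0.8, 0.3, -2.1]
finger_gap: 0.0178
```

```bash
cat >> h.py <<'E'
def slotview(name,save_as=None):
    im,d=read_camera("wrist") if name=="wrist" else read_camera(name);P=cloud(name,d)
    S=np.array([.5644,-.0414]);u=np.array([.315,.949]);u/=np.linalg.norm(u);e=np.array([u[1],-u[0]])
    L=np.stack([(P[...,:2]-S)@e,(P[...,:2]-S)@u,P[...,2]],-1);L[d<=0]=9
    return im,d,L
E
python3 - <<'E'
from h import *
s=st();plan([.6384,.1816,.0757],np.radians(-18.35))
im,d,L=slotview("wrist")
o=outline_of("wrist","drift")
print([(x["p"],x["extent"]) for x in o[:2]])
m=(abs(L[...,0])<.03)&(L[...,1]>.05)&(L[...,1]<.25)&(L[...,2]>.05)
if o: m&=o[0]["mask"]
q=L[m]
for a in np.arange(.05,.26,.015):
    b=q[abs(q[:,1]-a)<.004]
    if len(b): print(a.round(3),len(b),np.percentile(b[:,0],[5,50,95]).round(4),np.median(b[:,2]).round(4))
print(q[:,1].min())
fl=L[(abs(L[...,0])<.09)&(abs(L[...,1])<.09)&(L[...,2]>.006)&(L[...,2]<.017)];print("flange",len(fl),cv2.minAreaRect(fl[:,:2].astype(np.float32)*1000))
a,_=read_camera("side");b,_=read_camera("scene")
save("w7.png",np.hstack([cv2.resize(im,(512,384)),cv2.resize(a[150:230,210:270],(288,384))]))
E
```

```text
{'t': 17.55, 'tcp_pos': [0.6358, 0.1804, 0.0677], 'eef_rot': [-0.4123, -0.5742, -0.4128, 0.5743], 'force': [-0.7958, 0.3115, -2.0765], 'finger_gap': 0.0178, 'joints': [0.0716, 0.6548, -0.6191, 1.7304, 0.4643, 0.9076, -1.067]}
from [0.6358 0.1804 0.0677] yaw0 -0.325 -> -0.32 n 1
[-0.008, 0.0021, -0.002] [-0.0046, -0.0002, 0.0006]
[(0.57, [234.8, 203.9, 45.6, 168.1])]
0.185 160 [-0.0063 -0.003   0.0004] 0.084
0.2 244 [-0.0065 -0.0029  0.0008] 0.0841
0.215 658 [-0.0113 -0.0026  0.0059] 0.087
0.23 668 [-0.0106 -0.0028  0.0054] 0.087
0.245 771 [-0.011  -0.0027  0.0059] 0.0869
0.18231582490786147
flange 0 ((0.0, 0.0), (0.0, 0.0), 0.0)
```

View pics/w7.png

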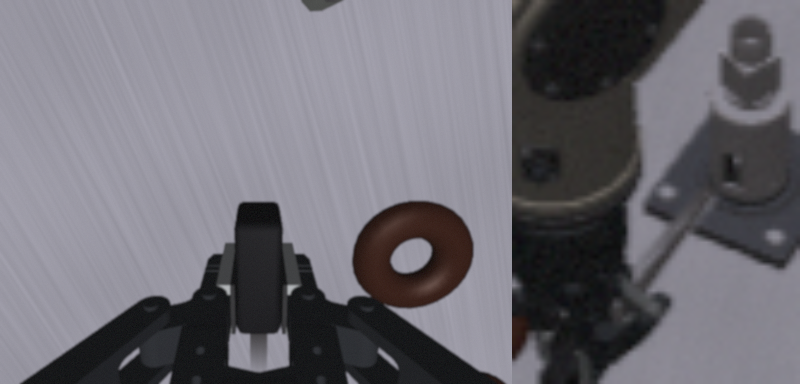

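Request:
play_rows --moves '[{"jaw": 0, "dp": [0.0125, 0.0024, 0], "twist": [-0.005, 0, 0]}, {"jaw": 0, "dp": [0.0125, 0, 0.01], "twist": [0, 0, 0]}, {"jaw": 0, "dp": [0, 0, 0.01], "twist": [0, 0, 0]}, {"jaw": 0, "dp": [0, 0, 0], "twist": [0, 0, 0]}, {"jaw": 0, "dp": [0, 0, 0], "twist": [0, 0, 0]}]'

```text
t: 18.25
tcp_pos: [0.6323, 0.1602, 0.0431]
eef_rot: [0.415, 0.573, 0.415, -0.573]
force: [-0.8, 0.3, -2.7]
finger_gap: 0.018
```

Run:
```python
from h import *
s=st()
S=np.array([.5644,-.0414]);u=np.array([.315,.949]);e=np.array([u[1],-u[0]])
p,r=pose(s);print("tcp in socket",(p[:2]-S)@e,(p[:2]-S)@u,p[2]-.0097)
ims=[]
for n in("side","scene"):
    im,d,L=slotview(n)
    fl=L[(abs(L[...,0])<.08)&(abs(L[...,1])<.08)&(L[...,2]>.006)&(L[...,2]<.017)];print(n,"flange",cv2.minAreaRect(fl[:,:2].astype(np.float32)*1000))
    q=L[(abs(L[...,0])<.03)&(L[...,1]>.035)&(L[...,1]<.2)&(L[...,2]>.022)&(L[...,2]<.08)]
    for a in np.arange(.04,.2,.02):
        b=q[abs(q[:,1]-a)<.006]
        if len(b): print(a.round(3),len(b),np.percentile(b[:,0],[5,50,95]).round(4),np.percentile(b[:,2],[10,90]).round(4))
    ims.append(im)
def pj(q,n):
    c=camera_params(n);K=np.array(c["mtx"]);v=R_of(c).T@(np.array(q)-c["xyz"]);return (K@v/v[2])[:2]
c1=pj([.58,.01,.04],"side").astype(int);c2=pj([.58,.01,.04],"scene").astype(int)
cr=lambda i,u:cv2.resize(i[u[1]-35:u[1]+35,u[0]-35:u[0]+35],(400,400),interpolation=cv2.INTER_CUBIC)
save("w8.png",np.hstack([cr(ims[0],c1),cr(ims[1],c2)]))
```

```text
{'t': 18.25, 'tcp_pos': [0.6323, 0.1602, 0.0431], 'eef_rot': [0.4148, 0.5727, 0.4148, -0.5726], 'force': [-0.7538, 0.2731, -2.656], 'finger_gap': 0.018, 'joints': [0.0925, 0.6734, -0.6054, 1.7628, 0.4875, 0.8596, -1.0534]}
tcp in socket 0.0009089569258638243 0.21266620682202772 0.033407917645069556
side flange ((-1.2917022705078125, 7.72052001953125), (134.66702270507812, 139.3804473876953), 14.297784805297852)
0.04 3 [-0.0015 -0.001   0.0043] [0.0401 0.0431]
0.06 13 [-0.0032 -0.0006  0.0044] [0.0375 0.0462]
0.08 12 [-0.0028 -0.      0.0039] [0.0399 0.05  ]
0.1 13 [-0.0034 -0.0014  0.0039] [0.0379 0.0532]
0.12 16 [-0.0037 -0.0009  0.0068] [0.0359 0.055 ]
0.14 8 [-0.0037 -0.0018  0.0036] [0.0459 0.0576]
0.16 5 [-0.0038 -0.0023 -0.0008] [0.0411 0.051 ]
scene flange ((2.4621963500976562, 1.3472709655761719), (110.70601654052734, 112.00691986083984), 89.69621276855469)
0.04 12 [-0.0008  0.0044  0.0085] [0.036  0.0412]
0.06 22 [0.0007 0.0059 0.0075] [0.0346 0.0456]
0.08 24 [-0.0003  0.0063  0.0077] [0.0335 0.0494]
0.1 25 [-0.0001  0.0058  0.0078] [0.0354 0.0509]
0.12 25 [0.0008 0.006  0.0078] [0.0351 0.0543]
0.14 33 [-0.0003  0.0061  0.008 ] [0.0378 0.0574]
0.16 31 [-0.0003  0.0057  0.0077] [0.0375 0.0598]
0.18 34 [-0.0024  0.0063  0.0089] [0.039  0.0604]
```

View pics/w8.png

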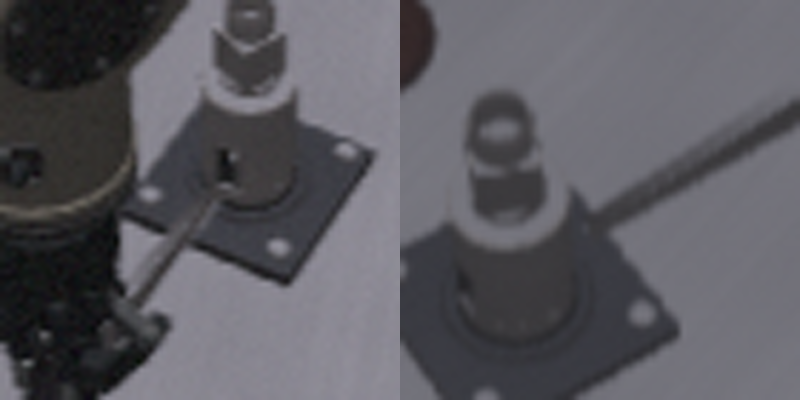

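Request:
play_rows --moves '[{"jaw": 0, "dp": [0.0, -0.0009, 0.004], "twist": [0, 0, 0]}, {"jaw": 0, "dp": [0.0, 0, 0.008], "twist": [0, 0, 0]}, {"jaw": 0, "dp": [0, 0, 0.01], "twist": [0, 0, 0]}, {"jaw": 0, "dp": [0, 0, 0.01], "twist": [0, 0, 0]}, {"jaw": 0, "dp": [0, 0, 0], "twist": [0, 0, 0]}]'

```text
t: 18.85
tcp_pos: [0.6211, 0.128, 0.0428]
eef_rot: [-0.415, -0.573, -0.414, 0.573]
force: [0.6, -0.2, -2.2]
finger_gap: 0.018
```

Request:
play_rows --moves '[{"jaw": 0, "dp": [0.0015, 0, 0], "twist": [0, 0, 0]}, {"jaw": 0, "dp": [0.001, 0, 0.0], "twist": [0, 0, 0]}, {"jaw": 0, "dp": [0, 0, 0], "twist": [0, 0, 0]}]'

```text
t: 19.15
tcp_pos: [0.6213, 0.131, 0.0402]
eef_rot: [-0.415, -0.572, -0.415, 0.572]
force: [-0.1, 0.4, -2.1]
finger_gap: 0.018
```

Request:
play_rows --moves '[{"jaw": 0, "dp": [0.0005, 0, 0.008], "twist": [0, 0, 0]}, {"jaw": 0, "dp": [0, 0, 0.01], "twist": [0, 0, 0]}, {"jaw": 0, "dp": [0, 0, 0.008], "twist": [0, 0, 0]}, {"jaw": 0, "dp": [0, 0, 0.004], "twist": [0, 0, 0]}, {"jaw": 0, "dp": [0, 0, 0], "twist": [0, 0, 0]}]'

```text
t: 19.65
tcp_pos: [0.612, 0.1008, 0.04]
eef_rot: [-0.415, -0.573, -0.415, 0.573]
force: [-0.0, 0.5, -2.1]
finger_gap: 0.0178
```

```bash
cat >> h.py <<'E'
def rel(s=None):
    s=s or st();p,r=pose(s);S=np.array([.5644,-.0414]);u=np.array([.315,.949]);e=np.array([u[1],-u[0]]);f=np.array(s["force"])
    M=r.as_matrix();print("e,u,under(mm)",np.round([(p[:2]-S)@e*1e3,(p[:2]-S)@u*1e3,(p[2]-.0097)*1e3],2),"tip_u",round(((p[:2]-S)@u-.1725)*1e3,1),"f e,u,z",np.round([f[:2]@e,f[:2]@u,f[2]],1),"yaw",np.degrees(np.arctan2(M[1,1],M[0,1])).round(2),"tilt",M[:,0].round(4),"tau",np.round(s["wrist_torque"],2))
E
python3 -c "
from h import *
rel()"
```

```text
{'t': 19.65, 'tcp_pos': [0.612, 0.1008, 0.04], 'eef_rot': [-0.4148, -0.5726, -0.4146, 0.5728], 'force': [-0.0158, 0.466, -2.0754], 'finger_gap': 0.0178, 'joints': [0.1888, 0.6371, -0.608, 1.8406, 0.4856, 0.8166, -0.9854]}
e,u,under(mm) [  0.33 149.93  30.26] tip_u -22.6 f e,u,z [-0.2  0.4 -2.1] yaw -18.18 tilt [-0.e+00 -4.e-04 -1.e+00] tau [ 0.1  0.  -0. ]
```

Request:
play_rows --moves '[{"jaw": 0, "dp": [0, 0, 0.003], "twist": [0, 0, 0]}, {"jaw": 0, "dp": [0, 0, 0.003], "twist": [0, 0, 0]}, {"jaw": 0, "dp": [0, 0, 0], "twist": [0, 0, 0]}]'

```text
t: 19.95
tcp_pos: [0.6101, 0.0961, 0.0399]
eef_rot: [-0.415, -0.572, -0.415, 0.572]
force: [-0.9, -1.4, -3.8]
finger_gap: 0.0181
```

Request:
play_rows --moves '[{"jaw": 0, "dp": [0, 0, 0.003], "twist": [0, 0, 0]}, {"jaw": 0, "dp": [0, 0, 0.003], "twist": [0, 0, 0]}, {"jaw": 0, "dp": [0, 0, 0], "twist": [0, 0, 0]}]'

```text
t: 20.25
tcp_pos: [0.6088, 0.0926, 0.0403]
eef_rot: [0.415, 0.573, 0.416, -0.571]
force: [2.4, 8.2, -6.1]
finger_gap: 0.0179
```

Request:
play_rows --moves '[{"jaw": 0, "dp": [0, 0, 0.002], "twist": [0, 0, 0]}, {"jaw": 0, "dp": [0, 0, 0.002], "twist": [0, 0, 0]}]'

```text
t: 20.45
tcp_pos: [0.6083, 0.0913, 0.0408]
eef_rot: [0.415, 0.574, 0.417, -0.57]
force: [6.0, 22.1, -6.5]
finger_gap: 0.0179
```

Request:
play_rows --moves '[{"jaw": 0, "dp": [0, 0, 0.002], "twist": [0, 0, 0]}, {"jaw": 0, "dp": [0, 0, 0.002], "twist": [0, 0, 0]}]'

```text
t: 20.65
tcp_pos: [0.6074, 0.0886, 0.041]
eef_rot: [0.415, 0.574, 0.417, -0.569]
force: [7.4, 23.6, -5.8]
finger_gap: 0.0183
```

```bash
python3 -c "
from h import *
rel()"
```

```text
{'t': 20.65, 'tcp_pos': [0.6074, 0.0886, 0.041], 'eef_rot': [0.4151, 0.5744, 0.4172, -0.5689], 'force': [7.3998, 23.6311, -5.8377], 'finger_gap': 0.0183, 'joints': [0.2178, 0.6265, -0.6142, 1.8595, 0.4816, 0.8016, -0.96]}
e,u,under(mm) [ -0.16 136.86  31.31] tip_u -35.6 f e,u,z [-0.4 24.8 -5.8] yaw -17.89 tilt [ 0.0044  0.007  -1.    ] tau [ 5.04 -1.6  -0.02]
```

Request:
play_rows --moves '[{"jaw": 0, "dp": [0.0005, 0, 0.002], "twist": [0, 0, 0]}, {"jaw": 0, "dp": [0, 0, 0.002], "twist": [0, 0, 0]}, {"jaw": 0, "dp": [0, 0, 0.002], "twist": [0, 0, 0]}]'

```text
t: 20.95
tcp_pos: [0.6054, 0.0821, 0.0404]
eef_rot: [0.415, 0.574, 0.417, -0.569]
force: [6.3, 19.9, -6.1]
finger_gap: 0.0178
```

Request:
play_rows --moves '[{"jaw": 0, "dp": [0, 0, 0.002], "twist": [0, 0, 0]}, {"jaw": 0, "dp": [0, 0, 0.002], "twist": [0, 0, 0]}, {"jaw": 0, "dp": [0, 0, 0.002], "twist": [0, 0, 0]}]'

```text
t: 21.25
tcp_pos: [0.6032, 0.0756, 0.0402]
eef_rot: [0.415, 0.574, 0.417, -0.57]
force: [5.4, 15.3, -5.2]
finger_gap: 0.0178
```

```bash
python3 -c "
from h import *
rel()"
```

```text
{'t': 21.25, 'tcp_pos': [0.6032, 0.0756, 0.0402], 'eef_rot': [0.4152, 0.5738, 0.4166, -0.5699], 'force': [5.3706, 15.2882, -5.1957], 'finger_gap': 0.0178, 'joints': [0.2377, 0.6206, -0.6133, 1.8723, 0.4819, 0.796, -0.9446]}
e,u,under(mm) [2.0000e-02 1.2324e+02 3.0520e+01] tip_u -49.3 f e,u,z [ 0.3 16.2 -5.2] yaw -17.94 tilt [ 0.0032  0.0049 -1.    ] tau [ 3.36 -1.12  0.04]
```

Request:
play_rows --moves '[{"jaw": 0, "dp": [0, 0, 0.003], "twist": [0, 0, 0]}, {"jaw": 0, "dp": [0, 0, 0.003], "twist": [0, 0, 0]}, {"jaw": 0, "dp": [0, 0, 0.003], "twist": [0, 0, 0]}, {"jaw": 0, "dp": [0, 0, 0.003], "twist": [0, 0, 0]}]'

```text
t: 21.65
tcp_pos: [0.5988, 0.0618, 0.0397]
eef_rot: [0.415, 0.573, 0.416, -0.571]
force: [1.8, 6.1, -3.9]
finger_gap: 0.018
```

Request:
play_rows --moves '[{"jaw": 0, "dp": [0, 0, 0.003], "twist": [0, 0, 0]}, {"jaw": 0, "dp": [0, 0, 0.003], "twist": [0, 0, 0]}, {"jaw": 0, "dp": [0, 0, 0.003], "twist": [0, 0, 0]}, {"jaw": 0, "dp": [0, 0, 0.003], "twist": [0, 0, 0]}]'

```text
t: 22.05
tcp_pos: [0.5946, 0.0487, 0.0395]
eef_rot: [0.415, 0.573, 0.415, -0.572]
force: [0.8, 2.3, -2.5]
finger_gap: 0.0178
```

```bash
python3 -c "
from h import *
rel()"
```

```text
{'t': 22.05, 'tcp_pos': [0.5946, 0.0487, 0.0395], 'eef_rot': [0.4151, 0.5725, 0.4151, -0.5723], 'force': [0.7833, 2.3147, -2.4648], 'finger_gap': 0.0178, 'joints': [0.2795, 0.6081, -0.6114, 1.8962, 0.4812, 0.7872, -0.9116]}
e,u,under(mm) [ 0.29 95.04 29.8 ] tip_u -77.5 f e,u,z [ 0.   2.4 -2.5] yaw -18.1 tilt [ 2.e-04  2.e-04 -1.e+00] tau [ 0.61 -0.24  0.03]
```

Request:
play_rows --moves '[{"jaw": 0, "dp": [0, 0, 0.003], "twist": [0, 0, 0]}, {"jaw": 0, "dp": [0, 0, 0.003], "twist": [0, 0, 0]}, {"jaw": 0, "dp": [0, 0, 0.003], "twist": [0, 0, 0]}, {"jaw": 0, "dp": [0, 0, 0.003], "twist": [0, 0, 0]}, {"jaw": 0, "dp": [0, 0, 0.003], "twist": [0, 0, 0]}]'

```text
t: 22.55
tcp_pos: [0.5899, 0.0343, 0.0394]
eef_rot: [0.415, 0.572, 0.415, -0.572]
force: [0.9, 2.3, -1.9]
finger_gap: 0.0176
```

Request:
play_rows --moves '[{"jaw": 0, "dp": [0, 0, 0.003], "twist": [0, 0, 0]}, {"jaw": 0, "dp": [0, 0, 0.002], "twist": [0, 0, 0]}, {"jaw": 0, "dp": [0, 0, 0], "twist": [0, 0, 0]}, {"jaw": 0, "dp": [0, 0, 0], "twist": [0, 0, 0]}]'

```text
t: 22.95
tcp_pos: [0.5883, 0.0292, 0.0394]
eef_rot: [-0.415, -0.572, -0.415, 0.573]
force: [0.7, -1.2, -0.6]
finger_gap: 0.018
```

```bash
cat > chk.py <<'E'
from h import *
rel()
ims=[]
for n in("scene","side"):
    im,d,L=slotview(n);ims.append(im)
    near=(np.hypot(L[...,0],L[...,1])<.035)
    q=L[near&(L[...,2]>.155)&(L[...,2]<.19)];print(n,"tube top",len(q),q.mean(0).round(4) if len(q) else "",np.percentile(q[:,2],[50,95]).round(4) if len(q) else "")
    h=L[near&(L[...,2]>.126)&(L[...,2]<.156)]; 
    fc=L[near&(L[...,2]>.09)&(L[...,2]<.102)];print("face",len(fc),np.median(fc[:,2]).round(4))
import sys
crop=lambda i,c:cv2.resize(i[c[1]-35:c[1]+35,c[0]-35:c[0]+35],(400,400),interpolation=cv2.INTER_CUBIC)
save(sys.argv[1],np.hstack([crop(ims[1],(259,165)),crop(ims[0],(243,215))]))
E
python3 chk.py w9.png
```

```text
{'t': 22.95, 'tcp_pos': [0.5883, 0.0292, 0.0394], 'eef_rot': [-0.415, -0.5723, -0.4149, 0.5728], 'force': [0.7173, -1.1626, -0.5948], 'finger_gap': 0.018, 'joints': [0.3132, 0.5989, -0.6117, 1.9134, 0.4797, 0.7789, -0.8832]}
e,u,under(mm) [ 0.41 74.52 29.65] tip_u -98.0 f e,u,z [ 1.  -0.9 -0.6] yaw -18.13 tilt [-4.e-04 -6.e-04 -1.e+00] tau [-0.11 -0.05 -0.02]
scene tube top 86 [0.0021 0.0007 0.1616] [0.162  0.1673]
face 198 0.0959
side tube top 1 [-0.0149  0.0042  0.1612] [0.1612 0.1612]
face 51 0.0971
```

View pics/w9.png

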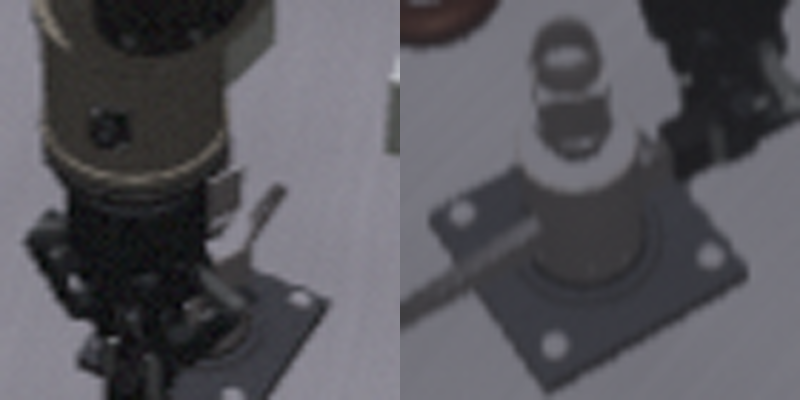

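Request:
play_rows --moves '[{"jaw": 0.4, "dp": [0, 0, 0], "twist": [0, 0, 0]}, {"jaw": 0.6, "dp": [0, 0, 0], "twist": [0, 0, 0]}, {"jaw": 0.6, "dp": [0, 0, 0], "twist": [0, 0, 0]}, {"jaw": 0.6, "dp": [0, 0, 0], "twist": [0, 0, 0]}, {"jaw": 0.6, "dp": [-0.01, 0, 0], "twist": [0, 0, 0]}, {"jaw": 0.6, "dp": [-0.025, 0, 0], "twist": [0, 0, 0]}, {"jaw": 0.6, "dp": [-0.03, 0, -0.01], "twist": [0, 0, 0]}, {"jaw": 0.6, "dp": [-0.03, 0, -0.03], "twist": [0, 0, 0]}]'

```text
t: 23.85
tcp_pos: [0.6005, 0.0654, 0.1359]
eef_rot: [-0.414, -0.573, -0.414, 0.574]
force: [0.9, -0.4, -0.1]
finger_gap: 0.0514
```

Request:
play_rows --moves '[{"jaw": 0.6, "dp": [-0.03, 0, -0.04], "twist": [0, 0, 0]}, {"jaw": 0.6, "dp": [-0.03, 0, -0.045], "twist": [0, 0, 0]}, {"jaw": 0.6, "dp": [-0.02, 0, -0.045], "twist": [0, 0, 0]}, {"jaw": 0.6, "dp": [0, 0, -0.04], "twist": [0, 0, 0]}, {"jaw": 0.6, "dp": [0, 0, 0], "twist": [0, 0, 0]}, {"jaw": 0.6, "dp": [0, 0, 0], "twist": [0, 0, 0]}]'

```text
t: 24.45
tcp_pos: [0.6522, 0.2274, 0.2125]
eef_rot: [0.415, 0.572, 0.416, -0.572]
force: [-0.1, -1.3, 0.5]
finger_gap: 0.0512
```

```bash
python3 chk.py w10.png
python3 - <<'E'
from h import *
for n in("scene","side"):
    im,d,L=slotview(n)
    q=L[(abs(L[...,0])<.02)&(L[...,1]>.04)&(L[...,1]<.12)&(L[...,2]>.05)&(L[...,2]<.08)]
    if len(q):print(n,"handle top",len(q),np.median(q,0).round(4),cv2.minAreaRect(q[:,:2].astype(np.float32)*1000))
    q=L[(abs(L[...,0])<.02)&(L[...,1]<-.03)&(L[...,1]>-.13)&(L[...,2]>.02)&(L[...,2]<.08)]
    if len(q):print(n,"blade out",len(q),np.median(q,0).round(4),q[:,1].min().round(4),q[q[:,1]<q[:,1].min()+.012][:,2].max())
E
```

```text
{'t': 24.45, 'tcp_pos': [0.6522, 0.2274, 0.2125], 'eef_rot': [0.4155, 0.5721, 0.4159, -0.572], 'force': [-0.0995, -1.262, 0.4651], 'finger_gap': 0.0512, 'joints': [0.0546, 0.5574, -0.7008, 1.5488, 0.3781, 1.1749, -1.0328]}
e,u,under(mm) [ -1.32 282.71 202.79] tip_u 110.2 f e,u,z [ 0.3 -1.2  0.5] yaw -17.99 tilt [-3.e-04  5.e-04 -1.e+00] tau [-0.03  0.01 -0.05]
scene tube top 82 [0.0024 0.0006 0.1614] [0.1619 0.1664]
face 200 0.0959
side tube top 58 [-0.0009  0.0039  0.1627] [0.1627 0.1699]
face 120 0.0972
scene handle top 173 [0.005  0.0709 0.0576] ((1.636052131652832, 70.64179992675781), (24.442951202392578, 60.74898910522461), 1.754003643989563)
scene blade out 145 [ 0.0052 -0.0613  0.0397] -0.0975 0.04057123427074949
side handle top 102 [-0.0013  0.0773  0.0591] ((-1.0668916702270508, 73.43748474121094), (21.048913955688477, 64.27957916259766), 0.0598025768995285)
side blade out 31 [-0.0013 -0.0739  0.0383] -0.0956 0.04607641824793163
```

View pics/w10.png

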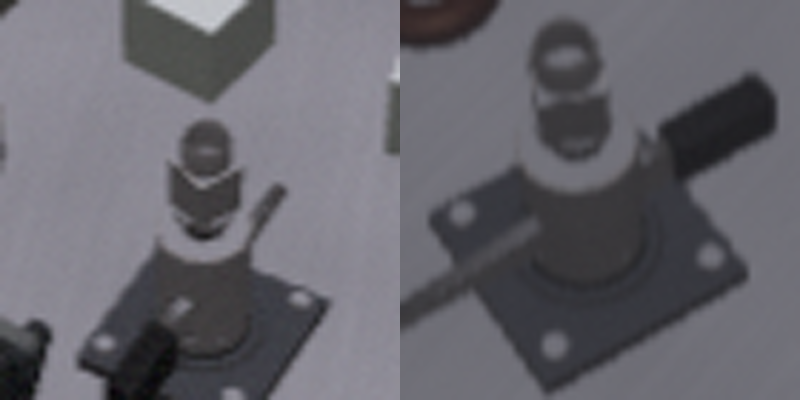

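```bash
python3 -c "
from plant import job; print(job.sign_off())"
```

```text
the job is handed in; nothing more can be done
None
```

I seated the big coring tool fully home, then freed it with the drift and left it standing loose on the blade. I handed the job in at about 24.5 s of the 69 s allowed. The sign-off reported no verdict.

- **Seating:** I pushed with a to-and-fro twist, bearing on the tool with about 2.3 kg at most. With the hand off, the wrist camera put the collar about 0.2 mm above the face.
- **Freeing:** The drift went in from the +y mouth of the slot. The push peaked near 25 N and eased to about 2 N, and the tip ended about 98 mm past the bore's axis.
- **Last checks:** With the gripper open and clear, the two fixed cameras put the collar roughly 10 to 12 mm above the face. The tool looked upright, and the drift lay level in the slot with its handle 71 to 77 mm from the axis. I did not measure the tool's tilt or whether it was still. The scene and side cameras differed by a few millimetres throughout, within what the calibration allows and well inside the limits.
- **Not rechecked:** I never went near the small tool or the treats, but I took no final measurement of them.

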